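# Stand the operator panel on its sloped test stand and clip it

## Robot

A 6-joint arm with a two-finger parallel gripper is mounted at the origin on the work surface. World frame = base frame: x ahead of the robot, y to its left, z up, the work surface at z = 0. Lengths are in m, angles in degrees, forces in N, time in s.
With the tool pointing down it reaches from about 0.425 to 0.95 m from the base axis. Payload 14.7 kg.
Tool frame: the origin (TCP) lies at the very end of the fingers, on their centre line; the grasp point (between the pads) lies 19 mm behind it; z points along the fingers, y is the line along which they close (so a half turn about z gives the same grasp; the last joint's range is limited). The gripper opens to 85 mm and grips with 20 to 120 N. Pads are 22 mm wide; open, the fingers measure 114 mm over their backs; the gripper's body (76 mm by 85 mm) begins 54 mm behind the grasp point. The pads swing forward as they close: fully open they stand 13 mm farther back than shut.
Start: joints at [70.955, 27.513, 91.461, -0, 61.026, -2.67], TCP at [0.183, 0.624, 0.231] pointing down, gripper open.
Joint ranges: [-157.49, 157.49], [-46.99, 117.5], [13.45, 153.17], [-89.5, 269.5], [5.16, 153.95], [-167.48, 167.48]. Speed limits (degrees/s): [108.29, 108.29, 136.94, 172.46, 172.46, 172.46].

## Interface

Orientations are given as [roll, pitch, yaw] about the fixed x, y, z axes, in that order (R = Rz(yaw) Ry(pitch) Rx(roll)).
In Python, from bench import r, read_camera gives the robot as it stands.
- The arm moves only by the tool arm_command, never from a script. Its argument "commands" is a list of rows, each a list of 5 numbers: the shift along the tool's x, y, z normalised to -1 to 1, where 1 is 0.3 m, then the turn about the tool's z normalised to -1 to 1, where 1 is 60 degrees, then the opening, from 0 (shut) to 1 (fully open). In form: [[x, y, z, spin, jaw], ...]. A call has 1 to 10 rows; each row shifts and turns the commanded pose from where the row before left it, along the tool's axes as they then stand; what a row does not reach is not made up. A row lasts 1/10 s, in which the tool goes at most 50 mm and 8.59 degrees, less where a joint would pass 70% of its speed; a pose out of reach is approached as far as the arm can. A call with a number of a shift or a turn outside -1 to 1 is refused whole. A call with a gripper value outside its range is refused whole. The fingers move at their own pace and stop on an object; "grip_force" is the grip in N (left out, the last holds). Time passes only in rows, so rows that do not move let the fingers close. It gives the time, the measured TCP pose, the force, the opening and the grip force at its end, in the units of the state.
- r.get_state(): the state, without advancing time (a new reading comes with each control period).
- read_camera(name): name is "scene" or "top"; returns a dict with "img" (384x512x3 uint8, blue, green, red), "depth" (384x512 float32, m along the optical axis (not along the pixel's ray), 0 where there is no reading), "K" (3x3 intrinsics, pixels), "dist_coeffs" ([k1, k2, p1, p2, k3] as OpenCV has them; the pictures are not rectified), "world_to_cam" (4x4, takes a point from world to camera coordinates). Camera axes: x right, y up, looking along -z (the intrinsics and any distortion apply to the point x, -y, -z); pixel columns grow to the right and rows downward; lengths in m; the calibration is good to about 2 mm. A picture is of the moment at which its call begins.
- r.close_job(): hands the job in; it is judged then, once.
The state is a dict: "clock": time; "joint_pos": joint angles; "qvel": joint speeds; "effort": joint torques, N m; "ee_pos": TCP position; "tool_rot": TCP orientation; "contact_force": force on the tool from outside, world axes, zero at the start; "wrist_torque": the same for the moment, N m; "width": opening from 0.0 (shut) to 1.0 (fully open); "grasp_force": force on a finger pad.
Only numpy, scipy, OpenCV 4.12 (cv2) and the standard library are available. Lean on these libraries where they do the work, as an engineer would, in place of code of your own. Each camera call takes 0.05 s, during which the arm holds its last target. There are 200 camera calls.

## Task

Take the largest of the three operator panels out of the rack and set it gently on the ledge of the sloped stand, screen outward, centred, square and with its back flat against the board. Then take the sprung clip from the wooden rail, push it well down over the panel's top edge so that it clamps the panel to one of the two horns of the board behind, and let go. Leave the other panels and everything else on the desk where they are.

Things in the scene. Friction and masses are not known exactly. Their poses are not given: they have to be found in the camera images.
- panel_large: The largest of three black operator panels (165 wide along its y, 112 high along its z, 12 thick along its x); 300 g. Upright at the start in one of the rack's slots, any of the three. Origin: centre of the bottom edge. The dark screen is on its +x face, with a row of small grey keys along the bottom edge; the back is plain.
- panel_large_screen (a point): Point on the middle of the large panel's screen face: 6 mm in +x and 56 mm up from the panel's origin.
- panel_large_top (a point): Middle of the large panel's top edge, 112 mm above its origin.
- panel_medium: Similar black panel, 130 wide, 105 high, 12 thick, in another slot; stays there. Origin and axes as for the large one.
- panel_small: Similar black panel, 95 wide, 100 high, 12 thick, in another slot; stays there. Origin and axes as for the large one.
- rack: Fixed grey plastic rack, base 190 (x) by 140 (y), 10 high; origin under its middle. Three slots along its y axis, 58 apart in its x, 14 wide, floor 10 mm and rib tops 44 mm above the desk, open at both ends. Panels stand in them with their screens towards the rack's +x.
- stand: Foot of the fixed grey metal sloped stand; origin on the desk below the ledge. Its +x is the side that the stand faces. The foot plate, 170 wide, reaches 105 mm to the back (-x) and 45 mm to the front; two thin braces rise behind, at 60 mm either side of the middle, to 100 mm above the desk.
- cradle: Leaning grey metal board and ledge, fixed on the stand. Origin: middle of the corner of ledge top and board face, 55 mm above the desk. z runs up the board, which leans 0.38 rad back from vertical; x is the facing normal; y runs along the ledge. Board 150 wide, 8 thick (x -8 to 0). The ledge ends in a lip 6 mm high, inner face at x = 18, outer at 23 mm.
- horn_left (a point): Middle of the top of the board's left horn, in the front face: y = +57, z = 105 mm in the cradle frame. Each horn is 36 wide (|y| 39 to 75) and 50 high; between the horns is an open notch for the fingers, down to z = 55 mm.
- horn_right (a point): The same for the right horn: y = -57, z = 105 mm in the cradle frame.
- rail: Fixed clip rail: an upright light wooden board 20 thick (x), 120 long (y), top 95 mm above the desk, on a dark steel base 90 by 130, 10 high; origin under its middle.
- clip: Sprung clip like a big clothes peg: steel C-shaped jaws below, two black handle plates above, 75 g. Starts clamped on the rail's top edge, handles up. Origin: pivot pin (5 radius), 10 mm above the rail top. z: jaws to handles; x: across the jaws, the way to squeeze; y: along the pin. Axes lie midway between the halves when it grips 20 mm, and follow one half. Letting go shuts it.
- clip_grip (a point): Between the clip's handles, 30 mm above the pin: squeeze here, along x, with 10 to 14 N. Handle plates are 26 wide (y), from 6 to 48 mm above the pin; outer faces at the tips about 42 mm apart on the rail, 56 when shut; fully squeezed they are parallel, about 15 apart.
- clip_mouth (a point): Midway between the jaw tips (rubber rolls of 4 radius, 24 wide) when gripping 20 mm; 36 mm below the pin. The throat takes about 28 mm of depth above the tips.
- clip_jaw (a joint): Opening angle of the clip: 0 shut (tips 4 mm apart), 0.43 gripping 20 mm (the board with the panel on it, or the rail), 0.23 gripping 12 mm, 0.84 fully squeezed (tips 34 mm apart). Sprung shut.
- mug: White mug, 76 across, 92 high, handle on its own +y side (mm); origin under its middle. Bystander.
- meter: Grey handheld multimeter lying flat, 150 x 72, 34 high (40 at the dial) (mm); origin under its middle. Bystander.
- screwdriver: Screwdriver lying along its own x axis, 190 long, black handle about 30 thick (mm); origin under its middle. Bystander.
- tape: Roll of pale tape lying flat, 84 across, 19 high (mm); origin under its middle. Bystander.
- relay: White relay module, 90 x 36, 72 high (mm); origin under its middle. Bystander.
- carton: Brown carton, 70 x 55, 50 high (mm); origin under its middle. Bystander.
Not all that is in view belongs to the job. Leave any turquoise or yellow look-alike of the panel_large alone.

How it is judged:
By the outcome, as a careful person would: the job done as asked, in the order asked, and still so for the second after the job is handed in, with the robot touching nothing.
It also fails if it takes over 59 s, if anything falls off the work surface, if the arm or the gripper's body presses on something with over 40 N, if the wrist force passes 120 N, or if a joint passes its speed limit or range.

## Working session

There is one attempt and no reset: what is moved stays moved. The work goes in short steps, Python scripts to look and compute and a tool call to move; the robot and the scene stay as the last step left them, time stands still between calls to the robot, and variables do not carry over. Pictures are saved under pics/ and viewed, at most 11 in all, crops included, and the job is handed in when it is done.

Besides the shell and the picture viewer there is one more tool, called after "Request:" in YAML: its name, and indented under it one key for each argument. arm_command: Moves the arm, as the interface text tells. Its arguments: {"type":"object","properties":{"commands":{"type":"array"},"grip_force":{"type":"number"}},"required":["commands"]}

```bash
mkdir -p pics; ls
cat > h.py <<'E'
import numpy as np, cv2, pickle
from bench import r, read_camera
def snap(tag):
    o={}
    for n in ("scene","top"):
        c=read_camera(n); o[n]=c; cv2.imwrite(f"pics/{tag}_{n}.png",c["img"])
    pickle.dump(o,open(f"{tag}.pkl","wb")); return o
def load(tag): return pickle.load(open(f"{tag}.pkl","rb"))
def ray(c,uv):
    p=cv2.undistortPoints(np.array(uv,float).reshape(-1,1,2),c["K"],c["dist_coeffs"])[:,0]
    d=np.c_[p[:,0],-p[:,1],-np.ones(len(p))]
    T=np.linalg.inv(c["world_to_cam"]); return T[:3,3],d@T[:3,:3].T
def onz(c,uv,z):
    o,d=ray(c,uv); return o+d*((z-o[2])/d[:,2])[:,None]
def dep(c,uv):
    o,d=ray(c,uv); return np.array([o+di*c["depth"][int(round(v)),int(round(u))] for di,(u,v) in zip(d,uv)])
def cloud(c):
    h,w=c["depth"].shape; v,u=np.mgrid[:h,:w]
    o,d=ray(c,np.c_[u.ravel(),v.ravel()]); P=o+d*c["depth"].reshape(-1,1)
    P[c["depth"].ravel()==0]=np.nan; return P.reshape(h,w,3)
def proj(c,P):
    P=np.atleast_2d(P); q=P@c["world_to_cam"][:3,:3].T+c["world_to_cam"][:3,3]
    return cv2.projectPoints(q*[1,-1,-1],np.zeros(3),np.zeros(3),c["K"],c["dist_coeffs"])[0][:,0]
E
python3 - <<'E'
from h import *
o=snap("a")
im=np.hstack([o["top"]["img"]]); 
for n in o: print(n,np.linalg.inv(o[n]["world_to_cam"]).round(3).tolist(),o[n]["K"].tolist())
print(r.get_state())
for n in o: cv2.imwrite(f"pics/a_{n}_b.png",cv2.resize(o[n]["img"],(800,600)))
E
```

```text
pics
scene [[0.589, -0.548, 0.595, 1.315], [0.808, 0.389, -0.442, -0.57], [0.011, 0.741, 0.672, 0.963], [0.0, 0.0, 0.0, 1.0]] [[475.1994268521228, 0.0, 256.9614138375462], [0.0, 475.1994268521228, 191.57078116429753], [0.0, 0.0, 1.0]]
top [[0.028, 0.981, -0.193, 0.332], [-1.0, 0.026, -0.01, 0.002], [-0.004, 0.193, 0.981, 1.156], [0.0, 0.0, 0.0, 1.0]] [[397.2871408084716, 0.0, 248.3974013444214], [0.0, 397.2871408084716, 191.4493753092754], [0.0, 0.0, 1.0]]
{'clock': 0.1, 'joint_pos': array([ 7.09541001e+01,  2.75454546e+01,  9.14897951e+01,  6.98968454e-04,
        6.10255165e+01, -2.66843151e+00]), 'qvel': array([-0.05187052, -0.09960347, -0.0216512 , -0.04132925,  0.14007581,
        0.08688528]), 'effort': array([ 1.42334844e-03, -9.52253723e+01, -4.31042933e+01, -3.46588859e-04,
        5.21890644e-03,  2.15360222e-05]), 'ee_pos': array([0.1831185 , 0.62329818, 0.23074795]), 'tool_rot': array([-1.79939328e+02, -3.43949721e-03,  1.63622191e+02]), 'contact_force': array([0.42799813, 1.05396232, 0.86179621]), 'wrist_torque': array([ 0.01538533, -0.00437397, -0.05200693]), 'grasp_force': 0.0, 'width': 1.000555088222885}
```

View pics/a_scene_b.png

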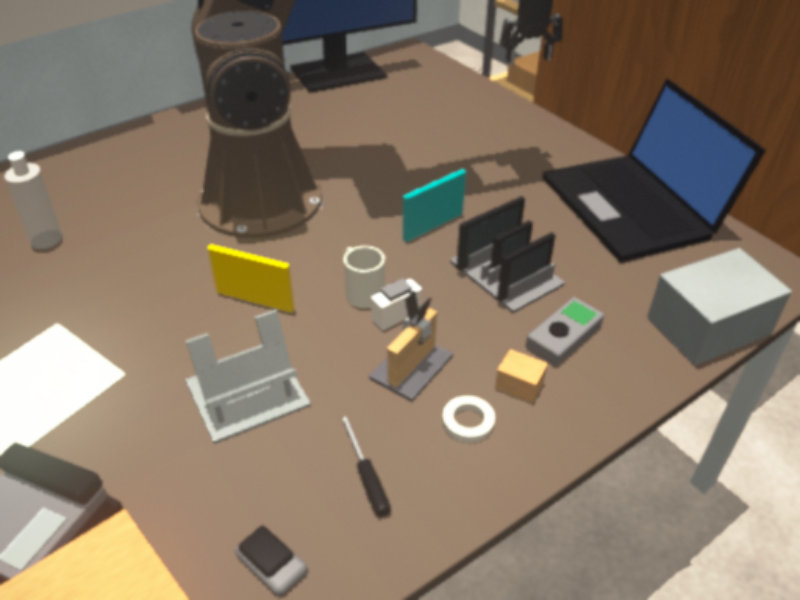

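View pics/a_top_b.png

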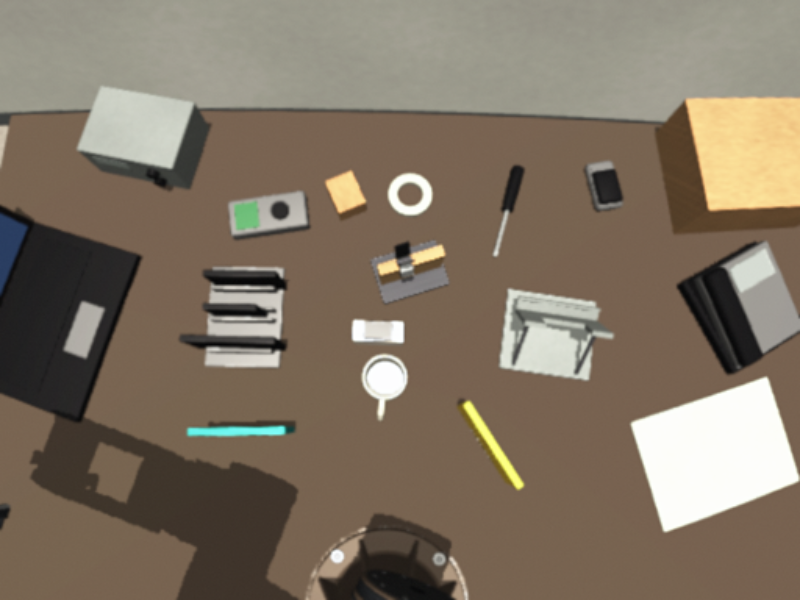

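The scene picture shows the stand at (245,380), the rail with its clip at (415,345), the rack at (505,260), and the turquoise and yellow look-alikes at (435,205) and (250,278). In the top picture, the longest black panel is in the rack slot nearest the robot, at (235,342). I'll zoom in for the screen sides and measure from both views.

Run:
```python
from h import *
o=load("a"); s=o["scene"]["img"]; t=o["top"]["img"]
def cr(i,x,y,w,h): return cv2.resize(i[y:y+h,x:x+w],(400,300),interpolation=cv2.INTER_CUBIC)
im=np.vstack([np.hstack([cr(s,280,120,88,66),cr(s,110,190,100,75)]),np.hstack([cr(t,108,160,88,66),cr(s,225,175,72,54)])])
cv2.imwrite("pics/crops.png",im)
C={n:cloud(o[n]) for n in o}
def box(n,lo,hi):
    P=C[n]; m=np.all((P>lo)&(P<hi),-1); return P[m],o[n]["img"][m]
print("rack centre",dep(o["top"],[(150,219),(157,203),(157,188)]).round(3).tolist(),"stand",dep(o["top"],[(352,213),(352,200)]).round(3).tolist(),"rail",dep(o["top"],[(275,164),(265,170)]).round(3).tolist())
for n in o:
    d=o[n]["depth"]; print(n,(d==0).mean(), [ (np.median(C[n][...,2][(abs(C[n][...,0]-.6)<.2)&(abs(C[n][...,2])<.02)])).round(4)])
```

```text
rack centre [[0.455, 0.27, 0.121], [0.51, 0.272, 0.046], [0.561, 0.284, 0.009]] stand [[0.502, -0.293, 0.008], [0.532, -0.282, 0.055]] rail [[0.62, -0.059, 0.095], [0.605, -0.032, 0.086]]
scene 0.0106201171875 [np.float64(-0.0003)]
top 0.004175821940104167 [np.float64(0.0009)]
```

View pics/crops.png

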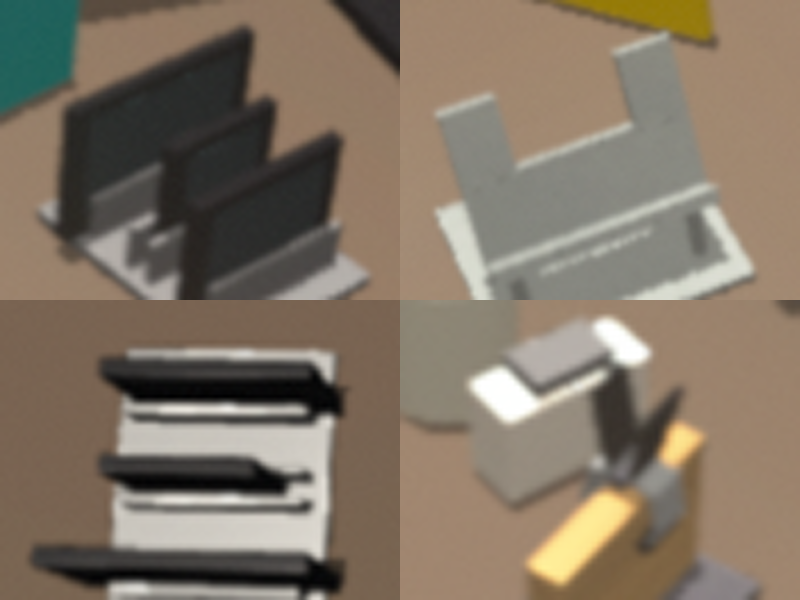

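The panels' bordered screens face the robot's far side (+x), and the stand's ledge faces the same way. The clip's two black handles rise over the far part of the rail. Next, the exact poses.

Run:
```python
from h import *
o=load("a"); C={n:cloud(o[n]) for n in o}
def rng(P): return np.nanpercentile(P,[0.5,50,99.5],axis=0).round(4).tolist()
def sel(n,lo,hi,f=None):
    P=C[n]; m=np.all((P>lo)&(P<hi),-1)
    if f is not None: m&=f(cv2.cvtColor(o[n]["img"],cv2.COLOR_BGR2HSV))
    return P[m]
def rect(P):
    (c,s,a)=cv2.minAreaRect(P[:,:2].astype(np.float32)*1000); return np.round(c,1),np.round(s,1),round(a,2)
dark=lambda h:h[...,2]<90
for n in o:
    P=sel(n,[.40,.12,.112],[.49,.42,.14],dark); print(n,"panel top",len(P),rng(P),rect(P))
    v=np.polyfit(P[:,1],P[:,0],1); print("  line",v)
    P=sel(n,[.40,.12,.05],[.49,.42,.114],dark); 
    q=P-P.mean(0);w=np.linalg.svd(q,full_matrices=0)[2][2]; print("  face",len(P),P.mean(0).round(4),w.round(3),rng(P))
    for z0 in(.095,): 
        P=sel(n,[.49,.12,.095],[.63,.42,.14],dark); print("  others",rng(P))
    W=sel(n,[.5,-.15,.088],[.72,.08,.10],lambda h:(h[...,0]>10)&(h[...,0]<30)&(h[...,1]>90)); print(n,"rail top",len(W),rng(W),rect(W))
    K=sel(n,[.5,-.15,.11],[.72,.08,.2]); print(n,"clip",len(K),rng(K),rect(K))
    H=K[K[:,2]>.135]; print("  tips",len(H),rng(H),rect(H))
    S=sel(n,[.42,-.42,.06],[.62,-.15,.2]); print(n,"board",len(S),rng(S))
    m=S.mean(0);w=np.linalg.svd(S-m,full_matrices=0)[2][2]; w*=np.sign(w[0])
    for k in range(5):
        g=abs((S-m)@w)<.003; m=S[g].mean(0); w=np.linalg.svd(S[g]-m,full_matrices=0)[2][2]; w*=np.sign(w[0])
    print("  plane",g.sum(),m.round(4),w.round(4),"lean",np.arcsin(w[2]),"yaw",np.degrees(np.arctan2(w[1],w[0])))
    F=sel(n,[.38,-.42,.004],[.66,-.15,.015],lambda h:h[...,1]<60); print("  foot",len(F),rng(F),rect(F))
    B=sel(n,[.38,.15,.006],[.66,.42,.014],lambda h:(h[...,1]<60)&(h[...,2]>120)); print("  rackbase",rng(B),rect(B))
```

```text
scene panel top 182 [[0.4568, 0.1981, 0.1122], [0.4654, 0.2772, 0.1197], [0.4705, 0.363, 0.1255]] (array([463.3, 281.3]), array([ 13.6, 168.3]), 0.59)
  line [-0.00571622  0.46636769]
  face 613 [0.4666 0.2735 0.0848] [ 1.     0.005 -0.   ] [[0.4604, 0.1983, 0.0506], [0.4666, 0.27, 0.0856], [0.4712, 0.3648, 0.1136]]
  others [[0.5116, 0.2041, 0.0951], [0.5774, 0.2713, 0.1079], [0.5877, 0.3346, 0.1173]]
scene rail top 217 [[0.5895, -0.0876, 0.0881], [0.6223, -0.0478, 0.0939], [0.6428, 0.0297, 0.0983]] (array([614.4, -28.3]), array([ 22.5, 123.1]), 19.5)
scene clip 194 [[0.5911, -0.0326, 0.1102], [0.6044, -0.0184, 0.1351], [0.6296, 0.0033, 0.1569]] (array([609.6, -16.4]), array([36.4, 31.9]), 22.22)
  tips 98 [[0.5898, -0.0326, 0.1351], [0.6007, -0.0188, 0.1477], [0.6306, 0.0033, 0.1572]] (array([609.6, -16.4]), array([36.4, 31.9]), 22.22)
scene board 1899 [[0.4812, -0.3668, 0.0601], [0.5159, -0.2951, 0.0915], [0.5609, -0.2169, 0.1524]]
  plane 1341 [ 0.513  -0.2932  0.0992] [ 0.9198 -0.1095  0.3768] lean 0.386333741872333 yaw -6.790211621839717
  foot 1366 [[0.4236, -0.3803, 0.0042], 
[... 888 characters left out ...]
.159]] (array([609.2, -13.6]), array([36.4, 26.4]), 18.47)
  tips 67 [[0.5888, -0.0291, 0.1355], [0.6202, -0.0115, 0.1531], [0.6294, 0.0036, 0.1592]] (array([609.1, -13.4]), array([36.4, 25.7]), 18.79)
top board 760 [[0.4631, -0.3672, 0.0601], [0.5121, -0.2904, 0.0886], [0.5582, -0.2131, 0.1546]]
  plane 195 [ 0.5143 -0.2912  0.0951] [ 0.8276 -0.0987  0.5526] lean 0.5854556305131193 yaw -6.802119227997217
  foot 1868 [[0.4204, -0.3742, 0.0042], [0.4787, -0.2855, 0.0081], [0.5819, -0.1971, 0.014]] (array([ 535.6, -291.6]), array([234. , 222.6]), 83.81)
  rackbase [[0.4237, 0.2134, 0.0061], [0.4982, 0.2757, 0.0104], [0.6137, 0.3537, 0.0138]] (array([517.4, 284.1]), array([192.8, 141.8]), 0.31)
```

Request:
arm_command:
  commands:
    - [0,0,0,0.135,0.5]
    - [0,0,0,0.135,0.5]
    - [0,0,0,0.135,0.5]
    - [0,0,0,0.135,0.5]
    - [0,0,0,0.135,0.5]
    - [0,0,0,0.135,0.5]
    - [0,0,0,0.135,0.5]
    - [0,0,0,0.135,0.5]
    - [0,0,0,0.135,0.5]
  grip_force: 30

```text
clock: 1.0
ee_pos: [0.1831, 0.6234, 0.2309]
tool_rot: [-180.0, 0.0, 90.4]
contact_force: [-0.2, 0.6, -0.5]
width: 0.501
grasp_force: 0.0
```

```bash
cat >> h.py <<'E'
from scipy.spatial.transform import Rotation as Rn
def to(xyz,yaw):
    s=r.get_state(); R=Rn.from_euler("xyz",s["tool_rot"],degrees=True).as_matrix()
    print("clk",round(s["clock"],2),"pos",s["ee_pos"].round(4),"rot",s["tool_rot"].round(2),"w",round(s["width"],3),"F",s["contact_force"].round(1),"gf",round(s["grasp_force"],1))
    print("units now",(R.T@(np.array(xyz)-s["ee_pos"])/.3).round(4),"spin",round((s["tool_rot"][2]-yaw)/60,4))
    R2=Rn.from_euler("xyz",[180,0,yaw],degrees=True).as_matrix()
    print("units after spin",(R2.T@(np.array(xyz)-s["ee_pos"])/.3).round(4))
E
python3 - <<'E'
from h import *
to([.461,.283,.20],90.6)
o=load("a"); yaw=np.radians(-6.8); X=np.array([np.cos(yaw),np.sin(yaw),0]);Y=np.array([-X[1],X[0],0]);Z=np.array([0,0,1.])
N=X*np.cos(.38)+Z*np.sin(.38); U=-X*np.sin(.38)+Z*np.cos(.38)
for n in o:
    P=cloud(o[n]).reshape(-1,3); P=P[np.all((P>[.42,-.42,.05])&(P<[.62,-.15,.2]),-1)]
    L=np.c_[P@N,P@Y,P@U]
    F=L
    a=np.median(L[(L[:,2]>np.percentile(L[:,2],60))][:,0])
    hst=np.histogram(L[:,0],bins=60); k=hst[0].argmax(); a=np.median(L[abs(L[:,0]-hst[1][k])<.003][:,0])
    F=L[abs(L[:,0]-a)<.003]
    print(n,"n",a.round(4),"y",np.percentile(F[:,1],[.3,99.7]).round(4),"u top",np.percentile(F[:,2],[.5,99.7]).round(4))
    top=F[F[:,2]>F[:,2].max()-.03]
    l=top[top[:,1]>np.median(F[:,1])][:,1]; rr=top[top[:,1]<np.median(F[:,1])][:,1]
    print("  horns",l.min().round(4),l.max().round(4),rr.min().round(4),rr.max().round(4))
    ut=np.percentile(F[:,2],99.5); yc=(l.min()+rr.max())/2; 
    print("  origin est", (N*a+Y*yc+U*(ut-.105)).round(4))
    Q=L[(L[:,0]>a+.018)&(L[:,0]<a+.03)]; print("  lip y",np.percentile(Q[:,1],[1,99]).round(4),"n",np.percentile(Q[:,0],[1,50,99]).round(4)-a,"u",np.percentile(Q[:,2],[1,50,99]).round(4)-(ut-.105))
E
```

```text
clk 1.0 pos [0.1831 0.6234 0.2309] rot [-1.7999e+02  4.0000e-02  9.0390e+01] w 0.501 F [-0.2  0.6 -0.5] gf 0.0
units now [-1.1409  0.9185  0.1036] spin -0.0035
units after spin [-1.1443  0.9142  0.103 ]
scene n 0.5421 y [-0.304  -0.1542] u top [-0.1596 -0.0525]
  horns -0.1906 -0.1542 -0.3042 -0.2695
  origin est [ 0.5307 -0.295   0.0545]
  lip y [-0.3028 -0.1559] n [0.01851625 0.02241625 0.02741625] u [-0.00681275  0.00068725  0.00768725]
top n 0.5408 y [-0.3038 -0.1519] u top [-0.1599 -0.048 ]
  horns -0.1882 -0.1522 -0.3039 -0.2672
  origin est [ 0.5283 -0.2923  0.058 ]
  lip y [-0.3002 -0.1525] n [0.01827025 0.02207025 0.02417025] u [-0.00746552  0.00233448  0.00923448]
```

Request:
arm_command:
  commands:
    - [-0.114,0.092,0.01,0,0.5]
    - [-0.114,0.092,0.01,0,0.5]
    - [-0.114,0.092,0.01,0,0.5]
    - [-0.114,0.092,0.01,0,0.5]
    - [-0.114,0.092,0.01,0,0.5]
    - [-0.114,0.092,0.01,0,0.5]
    - [-0.114,0.092,0.01,0,0.5]
    - [-0.114,0.092,0.01,0,0.5]
    - [-0.114,0.092,0.01,0,0.5]
    - [-0.114,0.092,0.01,0,0.5]

```text
clock: 2.0
ee_pos: [0.4643, 0.2835, 0.2011]
tool_rot: [-180.0, 0.0, 90.7]
contact_force: [1.4, 0.8, -0.2]
width: 0.502
grasp_force: 0.0
```

Request:
arm_command:
  commands:
    - [0,0,0,0,0.5]
    - [0,0,0,0,0.5]

```text
clock: 2.2
ee_pos: [0.4639, 0.2842, 0.201]
tool_rot: [-180.0, 0.0, 90.6]
contact_force: [0.3, 0.7, 0.3]
width: 0.5
grasp_force: 0.0
```

Run:
```python
from h import *
to([.461,.283,.082],90.6)
```

```text
clk 2.2 pos [0.4639 0.2842 0.201 ] rot [-1.7996e+02  1.0000e-02  9.0590e+01] w 0.5 F [0.3 0.7 0.3] gf 0.0
units now [-0.0039 -0.0094  0.3967] spin -0.0002
units after spin [-0.004  -0.0097  0.3967]
```

Request:
arm_command:
  commands:
    - [-0.004,-0.01,0.05,0,0.5]
    - [0,0,0.05,0,0.5]
    - [0,0,0.06,0,0.5]
    - [0,0,0.06,0,0.5]
    - [0,0,0.06,0,0.5]
    - [0,0,0.06,0,0.5]
    - [0,0,0.04,0,0.5]
    - [0,0,0.017,0,0.5]
    - [0,0,0,0,0.5]

```text
clock: 3.1
ee_pos: [0.46, 0.2842, 0.0818]
tool_rot: [-180.0, 0.0, 90.8]
contact_force: [0.1, 0.1, -0.8]
width: 0.502
grasp_force: 0.0
```

Request:
arm_command:
  commands:
    - [0,0,0,0,0.3]
    - [0,0,0,0,0.2]
    - [0,0,0,0,0.15]
    - [0,0,0,0,0.1]
    - [0,0,0,0,0.05]
    - [0,0,0,0,0]
    - [0,0,0,0,0]
  grip_force: 30

```text
clock: 3.8
ee_pos: [0.4607, 0.2841, 0.0828]
tool_rot: [180.0, -0.0, 90.7]
contact_force: [-2.4, 0.4, 6.2]
width: 0.137
grasp_force: 29.4
```

Run:
```python
from h import *
to([.461,.283,.082],90.6)
o=snap("b"); cv2.imwrite("pics/b.png",np.hstack([cv2.resize(o["scene"]["img"][90:240,240:440],(800,600))]))
```

```text
clk 3.8 pos [0.4607 0.2841 0.0828] rot [ 1.7997e+02 -3.0000e-02  9.0700e+01] w 0.137 F [-2.4  0.4  6.2] gf 29.4
units now [-0.0036  0.001   0.0028] spin 0.0017
units after spin [-0.0036  0.001   0.0028]
```

View pics/b.png

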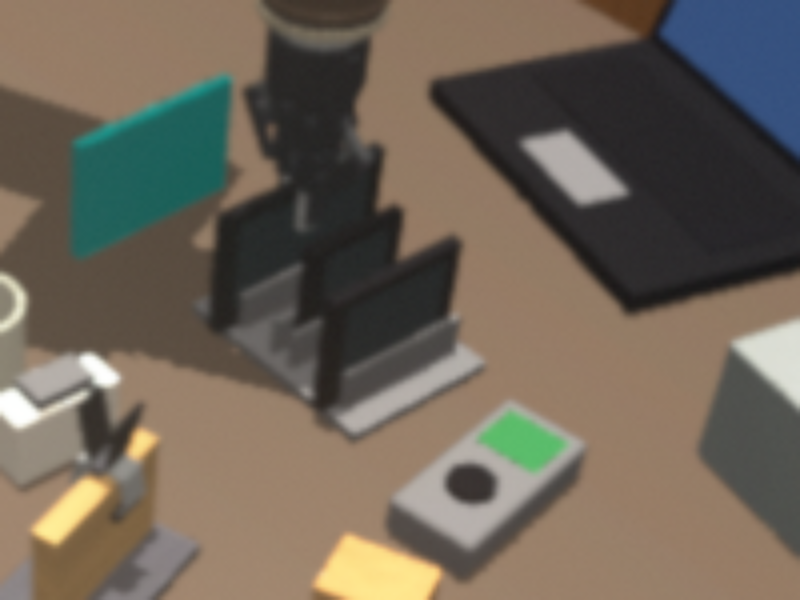

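The panel is held near its middle at 11.6 mm, and the other panels haven't moved. I'll lift it now.

Request:
arm_command:
  commands:
    - [0,0,-0.02,0,0]
    - [0,0,-0.04,0,0]
    - [0,0,-0.06,0,0]
    - [0,0,-0.08,0,0]
    - [0,0,-0.08,0,0]
    - [0,0,-0.08,0,0]
    - [0,0,-0.08,0,0]
    - [0,0,-0.06,0.06,0]
    - [0,0,-0.05,0.065,0]
    - [0,0,-0.03,0,0]

```text
clock: 4.9
ee_pos: [0.4608, 0.284, 0.2583]
tool_rot: [179.9, -0.1, 83.1]
contact_force: [-0.0, -0.4, -3.9]
width: 0.131
grasp_force: 29.7
```

Run:
```python
from h import *
to([.537,-.294,.25],83.2)
```

```text
clk 4.9 pos [0.4608 0.284  0.2583] rot [ 1.799e+02 -7.000e-02  8.315e+01] w 0.131 F [-0.  -0.4 -3.9] gf 29.7
units now [-1.8827  0.4819  0.0264] spin -0.0009
units after spin [-1.8831  0.4802  0.0277]
```

Request:
arm_command:
  commands:
    - [-0.05,0.013,0,0,0]
    - [-0.09,0.023,0,0,0]
    - [-0.13,0.033,0,0,0]
    - [-0.13,0.033,0,0,0]
    - [-0.13,0.033,0,0,0]
    - [-0.13,0.033,0,0,0]
    - [-0.13,0.033,0,0,0]
    - [-0.13,0.033,0,0,0]
    - [-0.13,0.033,0,0,0]
    - [-0.13,0.033,0,0,0]

```text
clock: 5.9
ee_pos: [0.5072, -0.0805, 0.2558]
tool_rot: [-179.9, 0.0, 83.3]
contact_force: [1.8, 0.1, -3.0]
width: 0.137
grasp_force: 29.7
```

Request:
arm_command:
  commands:
    - [-0.13,0.033,0,0,0]
    - [-0.13,0.033,0,0,0]
    - [-0.13,0.033,0,0,0]
    - [-0.12,0.03,0,0,0]
    - [-0.09,0.023,0,0,0]
    - [-0.06,0.015,0,0,0]
    - [-0.03,0.008,0,0,0]
    - [0,0,0,0,0]
    - [0,0,0,0,0]

```text
clock: 6.8
ee_pos: [0.5355, -0.2889, 0.256]
tool_rot: [-180.0, -0.0, 83.3]
contact_force: [-0.3, -0.1, -3.5]
width: 0.139
grasp_force: 29.6
```

Run:
```python
from h import *
to([.537,-.294,.16],83.2)
o=snap("c")
t=o["top"]["img"][120:270,280:480]; s=o["scene"]["img"][130:280,80:280]
cv2.imwrite("pics/c.png",np.hstack([cv2.resize(t,(400,300)),cv2.resize(s,(400,300))]))
for n in o:
    P=cloud(o[n]); h=cv2.cvtColor(o[n]["img"],cv2.COLOR_BGR2HSV)
    Q=P[np.all((P>[.44,-.42,.165])&(P<[.64,-.15,.31]),-1)&(h[...,2]<90)]
    print(n,len(Q),np.percentile(Q,[.5,50,99.5],axis=0).round(4).tolist())
```

```text
clk 6.8 pos [ 0.5355 -0.2889  0.256 ] rot [-1.7996e+02 -4.0000e-02  8.3270e+01] w 0.139 F [-0.3 -0.1 -3.5] gf 29.6
units now [-0.0164  0.007   0.32  ] spin 0.0011
units after spin [-0.0162  0.0068  0.32  ]
scene 2742 [[0.5275, -0.3717, 0.184], [0.5423, -0.2974, 0.2442], [0.5726, -0.2091, 0.3067]]
top 494 [[0.5315, -0.2769, 0.1856], [0.5379, -0.2335, 0.2602], [0.5513, -0.2049, 0.2982]]
```

View pics/c.png

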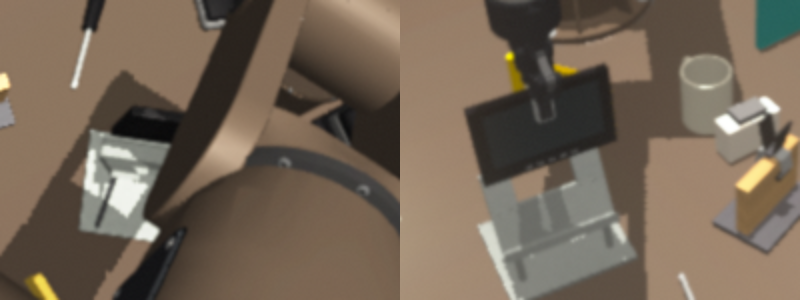

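The panel hangs level over the stand, screen and key row facing outward. I'll measure its offset from the cradle in this one view, so the calibration bias cancels.

```bash
cat >> h.py <<'E'
yw=np.radians(-6.8); X=np.array([np.cos(yw),np.sin(yw),0]);Y=np.array([-X[1],X[0],0]);Z=np.array([0,0,1.])
N=X*np.cos(.38)+Z*np.sin(.38); U=-X*np.sin(.38)+Z*np.cos(.38)
E
python3 - <<'E'
from h import *
o=load("c"); c=o["scene"]; P=cloud(c); h=cv2.cvtColor(c["img"],cv2.COLOR_BGR2HSV)
Q=P[np.all((P>[.44,-.42,.165])&(P<[.64,-.15,.31]),-1)&(h[...,2]<90)]
O=np.array([.5307,-.295,.0545])
L=np.c_[(Q-O)@X,(Q-O)@Y,Q[:,2]]
m=L[(L[:,2]<.28)]; b=np.histogram(m[:,0],bins=40); k=b[0].argmax(); a=np.median(m[abs(m[:,0]-b[1][k])<.004][:,0])
F=m[abs(m[:,0]-a)<.004]; print("face h",a.round(4),"fit x=a+b*y+c*z",np.linalg.lstsq(np.c_[np.ones(len(F)),F[:,1],F[:,2]-.24],F[:,0],rcond=None)[0].round(4))
for z in np.arange(.19,.30,.02):
    g=F[abs(F[:,2]-z)<.008]; print(z.round(2),np.percentile(g[:,1],[1,99]).round(4), len(g))
for y in (-.06,-.04,.04,.06):
    g=F[abs(F[:,1]-y)<.01]; print("y",y,np.percentile(g[:,2],[1,99]).round(4))
# board again, same view
o=load("a"); c=o["scene"]; P=cloud(c).reshape(-1,3); P=P[np.all((P>[.42,-.42,.05])&(P<[.62,-.15,.2]),-1)]
L=np.c_[(P-O)@N,(P-O)@Y,(P-O)@U]; B=L[abs(L[:,0])<.003]
print("board n",np.median(B[:,0]).round(4),"tilt",np.linalg.lstsq(np.c_[np.ones(len(B)),B[:,1:]],B[:,0],rcond=None)[0].round(4))
for u in (.01,.03,.05,.07,.09): g=B[abs(B[:,2]-u)<.007]; print(u,np.percentile(g[:,1],[1,99]).round(4))
g=L[(L[:,0]>.004)&(L[:,0]<.014)]; print("ledge u",np.percentile(g[:,2],[5,50,95]).round(4))
E
```

```text
face h 0.0115 fit x=a+b*y+c*z [0.0115 0.0011 0.0051]
0.19 [-0.0748  0.0877] 316
0.21 [-0.0749  0.0868] 351
0.23 [-0.0749  0.0869] 381
0.25 [-0.0752  0.0878] 355
0.27 [-0.0751  0.0873] 354Traceback (most recent call last):
  File "<stdin>", line 9, in <module>
    return _quantile_unchecked(
        a, q, axis, out, overwrite_input, method, keepdims, weights)
    return _ureduce(a,
                    func=_quantile_ureduce_func,
    ...<5 lines>...
                    overwrite_input=overwrite_input,
                    method=method)
    r = func(a, **kwargs)
    result = _quantile(arr,
                       quantiles=q,
    ...<2 lines>...
                       out=out,
                       weights=wgt)
    slices_having_nans = np.isnan(arr[-1, ...])
                                  ~~~^^^^^^^^^
IndexError: index -1 is out of bounds for axis 0 with size 0
```

Request:
arm_command:
  commands:
    - [-0.009,0.002,0.02,0,0]
    - [-0.009,0,0.05,0,0]
    - [0,0,0.07,0,0]
    - [0,0,0.07,0,0]
    - [0,0,0.06,0,0]
    - [0,0,0.04,0,0]
    - [0,0,0.03,0,0]
    - [0,0,0.013,0,0]
    - [0,0,0,0,0]
    - [0,0,0,0,0]

```text
clock: 7.9
ee_pos: [0.5362, -0.2956, 0.1509]
tool_rot: [180.0, 0.0, 83.2]
contact_force: [-0.6, 0.9, -4.0]
width: 0.143
grasp_force: 29.6
```

Run:
```python
from h import *
to([.537,-.294,.14],83.2)
O=np.array([.5307,-.295,.0545])
c=load("a")["scene"]; P=cloud(c).reshape(-1,3); P=P[np.all((P>[.42,-.42,.04])&(P<[.62,-.15,.2]),-1)]
L=np.c_[(P-O)@N,(P-O)@Y,(P-O)@U]; B=L[abs(L[:,0])<.003]
print("board n",np.median(B[:,0]).round(4),"fit",np.linalg.lstsq(np.c_[np.ones(len(B)),B[:,1:]],B[:,0],rcond=None)[0].round(4))
for u in (.02,.04,.07,.09): g=B[abs(B[:,2]-u)<.007]; print(u,np.percentile(g[:,1],[1,99]).round(4))
g=L[(L[:,0]>.004)&(L[:,0]<.014)&(abs(L[:,2])<.02)]; print("ledge u",len(g),np.percentile(g[:,2],[5,50,95]).round(4) if len(g) else 0)
c=snap("d")["scene"]; P=cloud(c); h=cv2.cvtColor(c["img"],cv2.COLOR_BGR2HSV)
Q=P[np.all((P>[.44,-.42,.07])&(P<[.64,-.15,.20]),-1)&(h[...,2]<90)]
L=np.c_[(Q-O)@X,(Q-O)@Y,Q[:,2]]; F=L[abs(L[:,0]-.0115)<.005]
print(np.median(F,0).round(4),np.percentile(F,[1,99],axis=0).round(4).tolist(),"fit",np.linalg.lstsq(np.c_[np.ones(len(F)),F[:,1],F[:,2]-.13],F[:,0],rcond=None)[0].round(4))
```

```text
clk 7.9 pos [ 0.5362 -0.2956  0.1509] rot [1.7996e+02 2.0000e-02 8.3230e+01] w 0.143 F [-0.6  0.9 -4. ] gf 29.6
units now [0.0056 0.0021 0.0363] spin 0.0005
units after spin [0.0056 0.0021 0.0363]
board n 0.0001 fit [-0.      0.0002  0.0006]
0.02 [-0.0725  0.0748]
0.04 [-0.0721  0.0745]
0.07 [-0.0738  0.0751]
0.09 [-0.0728  0.0756]
ledge u 37 [-0.017  -0.0006  0.0164]
[ 0.0131 -0.0093  0.1352] [[0.0079, -0.0812, 0.0788], [0.0163, 0.0806, 0.1908]] fit [ 0.0131 -0.0007 -0.0054]
```

Request:
arm_command:
  commands:
    - [0.0045,-0.0035,0.008,0,0]
    - [0,0,0.008,0,0]
    - [0,0,0.008,0,0]
    - [0,0,0.008,0,0]
    - [0,0,0.008,0,0]
    - [0,0,0.005,0,0]
    - [0,0,0.003,0,0]
    - [0,0,0.002,0,0]
    - [0,0,0,0,0]

```text
clock: 8.9
ee_pos: [0.535, -0.294, 0.1352]
tool_rot: [-180.0, 0.0, 83.2]
contact_force: [0.0, -0.2, -3.6]
width: 0.137
grasp_force: 29.6
```

Request:
arm_command:
  commands:
    - [0,0,0.002,0,0]
    - [0,0,0.002,0,0]
    - [0,0,0.001,0,0]

```text
clock: 9.2
ee_pos: [0.535, -0.2939, 0.1338]
tool_rot: [180.0, 0.0, 83.2]
contact_force: [0.3, 0.6, -3.3]
width: 0.134
grasp_force: 29.6
```

Request:
arm_command:
  commands:
    - [0,0,0.002,0,0]
    - [0,0,0.001,0,0]
    - [0,0,0,0,0]

```text
clock: 9.5
ee_pos: [0.5349, -0.2939, 0.1329]
tool_rot: [-180.0, -0.0, 83.2]
contact_force: [0.7, 0.6, -3.6]
width: 0.136
grasp_force: 29.6
```

Request:
arm_command:
  commands:
    - [0,0,0.002,0,0]
    - [0,0,0.001,0,0]
    - [0,0,0,0,0]

```text
clock: 9.8
ee_pos: [0.5351, -0.294, 0.1323]
tool_rot: [180.0, 0.0, 83.2]
contact_force: [-0.1, 1.6, 1.6]
width: 0.135
grasp_force: 30.7
```

Request:
arm_command:
  commands:
    - [0,0,0.002,0,0]
    - [0,0,0,0,0]

```text
clock: 10.0
ee_pos: [0.5352, -0.294, 0.1322]
tool_rot: [180.0, 0.0, 83.2]
contact_force: [-2.7, 4.6, 11.4]
width: 0.142
grasp_force: 31.9
```

Request:
arm_command:
  commands:
    - [0,0,-0.002,0,0]
    - [0,0,0,0,0.15]
    - [0,0,0,0,0.16]
    - [0,0,0,0,0.18]
    - [0,0,0,0,0.2]
    - [0,0,0,0,0.22]
    - [0,0,0,0,0.24]
    - [0,0,0,0,0.26]
    - [0,0,0,0,0.28]
    - [0,0,0,0,0.3]
  grip_force: 20

```text
clock: 11.0
ee_pos: [0.5349, -0.294, 0.132]
tool_rot: [-180.0, 0.0, 83.2]
contact_force: [-0.4, -0.8, -0.3]
width: 0.303
grasp_force: 0.2
```

Run:
```python
from h import *
to([.535,-.294,.132],83.2)
c=snap("e")["scene"]; cv2.imwrite("pics/e.png",cv2.resize(c["img"][150:270,90:250],(800,600),interpolation=cv2.INTER_CUBIC))
O=np.array([.5307,-.295,.0545]);P=cloud(c); h=cv2.cvtColor(c["img"],cv2.COLOR_BGR2HSV)
Q=P[np.all((P>[.44,-.42,.07])&(P<[.64,-.15,.165]),-1)&(h[...,2]<90)]
L=np.c_[(Q-O)@X,(Q-O)@Y,Q[:,2]]; A=np.c_[np.ones(len(L)),L[:,1],L[:,2]-.1]; g=np.ones(len(L),bool)
for i in range(8): k=np.linalg.lstsq(A[g],L[g,0],rcond=None)[0]; g=abs(A@k-L[:,0])<.003
print(k.round(4),g.sum(),np.percentile(L[g],[1,99],axis=0).round(4).tolist())
```

```text
clk 11.0 pos [ 0.5349 -0.294   0.132 ] rot [-180.      0.     83.23] w 0.303 F [-0.4 -0.8 -0.3] gf 0.2
units now [-0.0001  0.0002 -0.    ] spin 0.0004
units after spin [-0.0001  0.0002 -0.    ]
[ 0.0092  0.001  -0.06  ] 1619 [[0.0036, -0.0796, 0.0711], [0.0127, 0.0822, 0.1637]]
```

View pics/e.png

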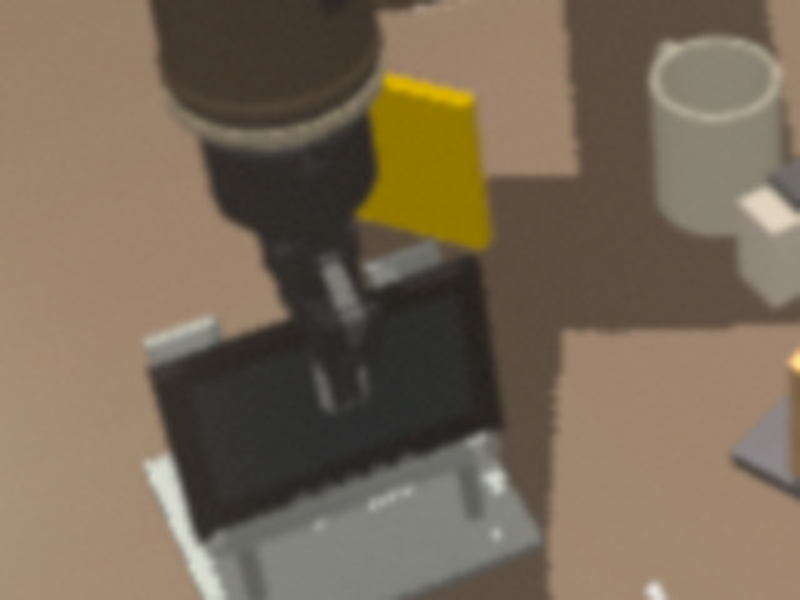

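Request:
arm_command:
  commands:
    - [0,-0.008,0,0,0.32]
    - [0,-0.01,0,0,0.34]
    - [0,-0.01,0,0,0.36]
    - [0,-0.011,0,0,0.38]
    - [0,-0.011,0,0,0.4]
    - [0,-0.011,0,0,0.41]
    - [0,-0.011,0,0,0.42]
    - [0,-0.011,0,0,0.42]
    - [0,-0.011,0,0,0.42]
    - [0,-0.009,0,0,0.42]

```text
clock: 12.1
ee_pos: [0.504, -0.2903, 0.132]
tool_rot: [180.0, 0.0, 83.2]
contact_force: [0.7, 0.3, 0.1]
width: 0.417
grasp_force: 0.0
```

Request:
arm_command:
  commands:
    - [0,-0.006,0,0,0.43]
    - [0,0,0,0,0.43]
    - [0,0,0,0,0.43]

```text
clock: 12.4
ee_pos: [0.5026, -0.2902, 0.1321]
tool_rot: [180.0, 0.0, 83.2]
contact_force: [0.3, 0.2, 0.4]
width: 0.433
grasp_force: 0.0
```

```bash
cat >> h.py <<'E'
def panel(tag):
    c=snap(tag)["scene"]
    O=np.array([.5307,-.295,.0545]);P=cloud(c); h=cv2.cvtColor(c["img"],cv2.COLOR_BGR2HSV)
    Q=P[np.all((P>[.44,-.42,.06])&(P<[.64,-.15,.168]),-1)&(h[...,2]<90)]
    L=np.c_[(Q-O)@N,(Q-O)@Y,(Q-O)@U]; A=np.c_[np.ones(len(L)),L[:,1],L[:,2]-.055]; g=abs(L[:,0]-.015)<.01
    for i in range(8): k=np.linalg.lstsq(A[g],L[g,0],rcond=None)[0]; g=abs(A@k-L[:,0])<.003
    G=L[g]; print("panel n,dy,du",k.round(4),g.sum(),np.percentile(G,[1,99],axis=0).round(4).tolist())
    for lo,hi in ((-.07,-.05),(.05,.07)): print("  top at y",lo,np.percentile(G[(G[:,1]>lo)&(G[:,1]<hi)][:,2],[1,99]).round(4))
    return c
E
python3 - <<'E'
from h import *
to([.5,-.294,.2],83.2)
c=panel("f"); cv2.imwrite("pics/f.png",cv2.resize(c["img"][150:270,90:250],(800,600),interpolation=cv2.INTER_CUBIC))
E
```

```text
clk 12.4 pos [ 0.5026 -0.2902  0.1321] rot [1.7998e+02 1.0000e-02 8.3220e+01] w 0.433 F [0.3 0.2 0.4] gf 0.0
units now [-0.0137 -0.0071 -0.2264] spin 0.0003
units after spin [-0.0137 -0.0071 -0.2264]
panel n,dy,du [ 0.0122  0.0026 -0.0002] 2142 [[0.0093, -0.0791, 0.0041], [0.0151, 0.0826, 0.1112]]
  top at y -0.07 [0.0058 0.1113]
  top at y 0.05 [0.0041 0.111 ]
```

View pics/f.png

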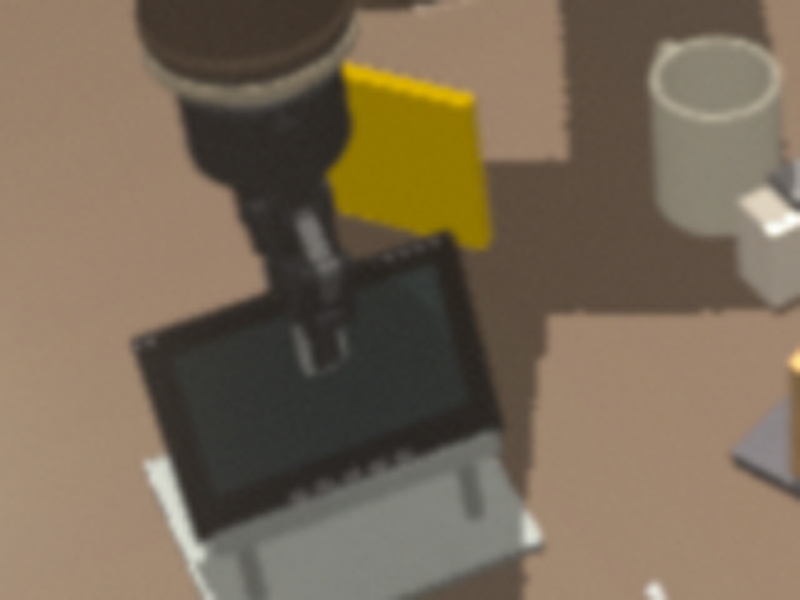

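The panel lies flat on the board: its face is 12.2 mm out, its top edge level, and it's centred within 1 mm. I'll raise the fingers clear and go to the clip.

Request:
arm_command:
  commands:
    - [0,0,-0.015,0,0.43]
    - [0,0,-0.03,0,0.43]
    - [0,0,-0.05,0,0.43]
    - [0,0,-0.06,0,0.43]
    - [0,0,-0.07,-0.07,0.5]
    - [0,0,-0.07,-0.12,0.7]
    - [0,0,-0.05,-0.12,0.8]
    - [0,0,-0.05,-0.12,0.8]
    - [0,0,-0.02,0,0.8]

```text
clock: 13.4
ee_pos: [0.5031, -0.2905, 0.2587]
tool_rot: [179.9, 0.1, 109.2]
contact_force: [0.1, -0.3, 0.1]
width: 0.798
grasp_force: 0.0
```

Run:
```python
from h import *
to([.6094,-.015,.20],109)
panel("g")
```

```text
clk 13.4 pos [ 0.5031 -0.2905  0.2587] rot [1.7991e+02 1.2000e-01 1.0917e+02] w 0.798 F [ 0.1 -0.3  0.1] gf 0.0
units now [0.7513 0.6359 0.1951] spin 0.0028
units after spin [0.7528 0.634  0.1956]
panel n,dy,du [0.012  0.0054 0.0009] 2300 [[0.009, -0.079, 0.0042], [0.015, 0.0821, 0.1119]]
  top at y -0.07 [0.0064 0.1123]
  top at y 0.05 [0.0032 0.1121]
```

Request:
arm_command:
  commands:
    - [0.04,0.034,0,0,0.8]
    - [0.08,0.068,0,0,0.8]
    - [0.1,0.084,0,0,0.8]
    - [0.1,0.084,0,0,0.8]
    - [0.1,0.084,0,0,0.8]
    - [0.1,0.084,0,0,0.8]
    - [0.1,0.084,0.04,0,0.8]
    - [0.08,0.068,0.06,0,0.8]
    - [0.04,0.034,0.06,0,0.8]
    - [0.013,0.01,0.035,0,0.8]

```text
clock: 14.5
ee_pos: [0.6079, -0.0119, 0.1958]
tool_rot: [-179.9, -0.1, 109.0]
contact_force: [0.6, -0.1, 0.9]
width: 0.8
grasp_force: 0.0
```

Request:
arm_command:
  commands:
    - [0,0,0,0,0.8]
    - [0,0,0,0,0.8]

```text
clock: 14.7
ee_pos: [0.6083, -0.015, 0.198]
tool_rot: [-180.0, -0.0, 109.0]
contact_force: [-0.3, -0.1, -0.3]
width: 0.803
grasp_force: 0.0
```

Run:
```python
from h import *
to([.6094,-.015,.118],109)
o=load("g")
for n in o:
    P=cloud(o[n]); P=P[np.all((P>[.55,-.06,.13])&(P<[.66,.04,.17]),-1)]
    (c,s,a)=cv2.minAreaRect(P[:,:2].astype(np.float32)*1000); print(n,len(P),np.round(c,1),np.round(s,1),round(a,1),P[:,2].max())
```

```text
clk 14.7 pos [ 0.6083 -0.015   0.198 ] rot [-1.7996e+02 -1.0000e-02  1.0897e+02] w 0.803 F [-0.3 -0.1 -0.3] gf 0.0
units now [-0.0013  0.0037  0.2667] spin -0.0005
units after spin [-0.0012  0.0035  0.2667]
scene 116 [610.4 -15.9] [38.2 30.2] 16.2 0.15689491902782737
top 74 [609.  -13.3] [35.6 26. ] 19.3 0.15822047302139863
```

Request:
arm_command:
  commands:
    - [0,0.0035,0.04,0,0.8]
    - [0,0,0.05,0,0.8]
    - [0,0,0.05,0,0.8]
    - [0,0,0.05,0,0.8]
    - [0,0,0.04,0,0.8]
    - [0,0,0.025,0,0.8]
    - [0,0,0.012,0,0.8]
    - [0,0,0,0,0.7]
    - [0,0,0,0,0.6]
    - [0,0,0,0,0.5]
  grip_force: 20

```text
clock: 15.7
ee_pos: [0.61, -0.0142, 0.1185]
tool_rot: [180.0, 0.0, 109.0]
contact_force: [-0.5, 0.5, -0.2]
width: 0.502
grasp_force: 0.0
```

Request:
arm_command:
  commands:
    - [0,0,0,0,0.4]
    - [0,0,0,0,0.35]
    - [0,0,0,0,0.3]
    - [0,0,0,0,0.25]
    - [0,0,0,0,0.2]
    - [0,0,0,0,0.15]
    - [0,0,0,0,0.1]
    - [0,0,0,0,0.1]

```text
clock: 16.5
ee_pos: [0.6096, -0.0142, 0.1179]
tool_rot: [-180.0, -0.0, 109.0]
contact_force: [0.8, -0.1, -1.0]
width: 0.166
grasp_force: 22.7
```

Run:
```python
from h import *
to([.6094,-.015,.118],109)
c=snap("i")["scene"]; cv2.imwrite("pics/i.png",cv2.resize(c["img"][170:260,220:340],(800,600),interpolation=cv2.INTER_CUBIC))
```

```text
clk 16.5 pos [ 0.6096 -0.0142  0.1179] rot [-180.     -0.    109.03] w 0.166 F [ 0.8 -0.1 -1. ] gf 22.7
units now [-0.0024 -0.0017 -0.0004] spin 0.0005
units after spin [-0.0024 -0.0017 -0.0004]
```

View pics/i.png

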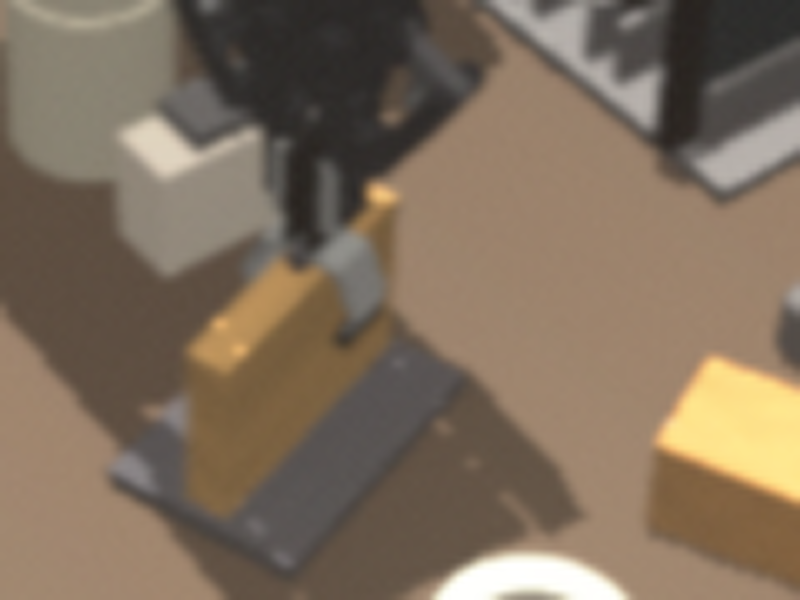

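The handles are fully squeezed (14 mm) and the jaws are open, straddling the rail. I'll lift the clip straight up and turn it to match the stand.

Request:
arm_command:
  commands:
    - [0,0,-0.015,0,0.1]
    - [0,0,-0.035,0,0.1]
    - [0,0,-0.06,0,0.1]
    - [0,0,-0.07,0,0.1]
    - [0,0,-0.07,0,0.1]
    - [0,0,-0.07,0.07,0.1]
    - [0,0,-0.07,0.12,0.1]
    - [0,0,-0.06,0.12,0.1]
    - [0,0,-0.04,0.12,0.1]
    - [0,0,-0.01,0,0.1]

```text
clock: 17.6
ee_pos: [0.6104, -0.0142, 0.2703]
tool_rot: [179.8, -0.0, 83.1]
contact_force: [0.1, -0.3, -0.6]
width: 0.162
grasp_force: 22.7
```

Run:
```python
from h import *
to([.5034,-.2329,.25],83.2)
```

```text
clk 17.6 pos [ 0.6104 -0.0142  0.2703] rot [ 1.7982e+02 -1.0000e-02  8.3090e+01] w 0.162 F [ 0.1 -0.3 -0.6] gf 22.7
units now [-0.7666 -0.2665  0.0668] spin -0.0019
units after spin [-0.7661 -0.2678  0.0677]
```

Request:
arm_command:
  commands:
    - [-0.04,-0.014,0,0,0.1]
    - [-0.08,-0.028,0,0,0.1]
    - [-0.1,-0.035,0,0,0.1]
    - [-0.1,-0.035,0,0,0.1]
    - [-0.1,-0.035,0,0,0.1]
    - [-0.1,-0.035,0,0,0.1]
    - [-0.1,-0.035,0,0,0.1]
    - [-0.08,-0.028,0.01,0,0.1]
    - [-0.05,-0.017,0.02,0,0.1]
    - [-0.016,-0.006,0.01,0,0.1]

```text
clock: 18.6
ee_pos: [0.5014, -0.234, 0.2549]
tool_rot: [-179.9, -0.0, 83.2]
contact_force: [0.4, 0.1, -1.1]
width: 0.167
grasp_force: 22.7
```

Request:
arm_command:
  commands:
    - [0,0,0,0,0.1]
    - [0,0,0,0,0.1]

```text
clock: 18.8
ee_pos: [0.5029, -0.2322, 0.2557]
tool_rot: [-180.0, -0.0, 83.3]
contact_force: [0.1, 0.2, -0.8]
width: 0.168
grasp_force: 22.7
```

Run:
```python
from h import *
to([.5034,-.2329,.21],83.2)
c=panel("j"); cv2.imwrite("pics/j.png",cv2.resize(c["img"][140:260,100:260],(800,600),interpolation=cv2.INTER_CUBIC))
```

```text
clk 18.8 pos [ 0.5029 -0.2322  0.2557] rot [-1.7998e+02 -2.0000e-02  8.3280e+01] w 0.168 F [ 0.1  0.2 -0.8] gf 22.7
units now [-0.0023  0.0019  0.1523] spin 0.0013
units after spin [-0.0022  0.0018  0.1523]
panel n,dy,du [ 0.0122  0.003  -0.0047] 2281 [[0.0093, -0.0791, 0.0056], [0.0152, 0.0815, 0.1118]]
  top at y -0.07 [0.0073 0.1117]
  top at y 0.05 [0.004  0.1108]
```

View pics/j.png

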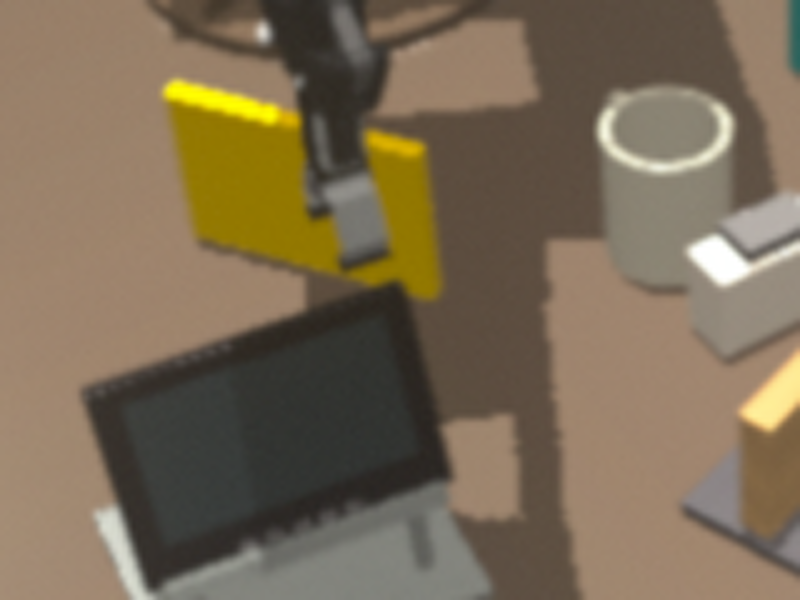

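The clip hangs square in the fingers above the left horn, with its front jaw at (360,220) and the panel's top edge below it. I'll check the jaw height, then push down.

Run:
```python
from h import *
c=load("j")["scene"]; O=np.array([.5307,-.295,.0545]); P=cloud(c)[171:196,162:182].reshape(-1,3)
P=P[(P[:,2]>.17)&(P[:,0]>.45)]; L=np.c_[(P-O)@X,(P-O)@Y,P[:,2]]
for z in np.arange(.195,.26,.008):
    g=L[abs(L[:,2]-z)<.004]
    if len(g): print(z.round(3),len(g),np.percentile(g[:,0],[5,50,95]).round(4),np.percentile(g[:,1],[2,98]).round(4))
```

```text
0.203 20 [-0.0545 -0.0107 -0.0077] [0.0489 0.0703]
0.211 31 [-0.0553 -0.011  -0.0078] [0.0477 0.0693]
0.219 28 [-0.0105 -0.0071 -0.0048] [0.05   0.0702]
0.227 33 [-0.0148 -0.011  -0.0068] [0.0499 0.0711]
0.235 45 [-0.0296 -0.0141 -0.0111] [0.046  0.0707]
0.243 56 [-0.0303 -0.0243 -0.0143] [0.0469 0.071 ]
0.251 15 [-0.0365 -0.0264 -0.0246] [0.047  0.0715]
0.259 19 [-0.0286 -0.0203 -0.016 ] [0.0466 0.0672]
```

Request:
arm_command:
  commands:
    - [-0.002,0.002,0.02,0,0.1]
    - [0,0,0.04,0,0.1]
    - [0,0,0.04,0,0.1]
    - [0,0,0.025,0,0.1]
    - [0,0,0,0,0.1]

```text
clock: 19.4
ee_pos: [0.5024, -0.2331, 0.2167]
tool_rot: [-179.9, -0.1, 83.2]
contact_force: [0.2, -0.7, -1.6]
width: 0.166
grasp_force: 22.7
```

Request:
arm_command:
  commands:
    - [0,0.003,0.012,0,0.1]
    - [0,0,0.015,0,0.1]
    - [0,0,0.015,0,0.1]
    - [0,0,0.015,0,0.1]
    - [0,0,0.012,0,0.1]
    - [0,0,0.01,0,0.1]
    - [0,0,0,0,0.1]

```text
clock: 20.1
ee_pos: [0.5039, -0.2336, 0.1943]
tool_rot: [-180.0, -0.0, 83.2]
contact_force: [-0.2, 1.1, -0.5]
width: 0.165
grasp_force: 22.7
```

Request:
arm_command:
  commands:
    - [0,0,0.008,0,0.1]
    - [0,0,0.006,0,0.1]
    - [0,0,0,0,0.1]

```text
clock: 20.4
ee_pos: [0.504, -0.2336, 0.1903]
tool_rot: [-180.0, -0.0, 83.2]
contact_force: [0.1, -0.4, -0.6]
width: 0.165
grasp_force: 22.7
```

Run:
```python
from h import *
to([.5034,-.2329,.1865],83.2)
panel("k")
```

```text
clk 20.4 pos [ 0.504  -0.2336  0.1903] rot [-179.99   -0.     83.22] w 0.165 F [ 0.1 -0.4 -0.6] gf 22.7
units now [ 0.0022 -0.0023  0.0127] spin 0.0004
units after spin [ 0.0022 -0.0023  0.0127]
panel n,dy,du [0.0121 0.0033 0.0028] 2173 [[0.0092, -0.079, 0.0048], [0.0151, 0.0821, 0.1118]]
  top at y -0.07 [0.0064 0.1118]
  top at y 0.05 [0.0037 0.0927]
```

Request:
arm_command:
  commands:
    - [0,-0.001,0.004,0,0.1]
    - [0,0,0.004,0,0.1]
    - [0,0,0.003,0,0.1]
    - [0,0,0,0,0.1]

```text
clock: 20.9
ee_pos: [0.5037, -0.2336, 0.187]
tool_rot: [-180.0, -0.0, 83.2]
contact_force: [-0.0, -1.0, -0.5]
width: 0.165
grasp_force: 22.7
```

Request:
arm_command:
  commands:
    - [0,0,0.003,0,0.1]
    - [0,0,0,0,0.1]

```text
clock: 21.1
ee_pos: [0.5038, -0.2336, 0.1862]
tool_rot: [-180.0, -0.0, 83.2]
contact_force: [0.4, 0.1, -0.4]
width: 0.165
grasp_force: 22.7
```

Request:
arm_command:
  commands:
    - [0,0,0.003,0,0.1]
    - [0,0,0,0,0.1]

```text
clock: 21.3
ee_pos: [0.5039, -0.2337, 0.1855]
tool_rot: [180.0, 0.0, 83.2]
contact_force: [0.5, 1.0, -0.2]
width: 0.166
grasp_force: 22.8
```

Request:
arm_command:
  commands:
    - [0,0,0,0,0.18]
    - [0,0,0,0,0.21]
    - [0,0,0,0,0.24]
    - [0,0,0,0,0.27]
    - [0,0,0,0,0.3]
    - [0,0,0,0,0.33]
    - [0,0,0,0,0.36]
    - [0,0,0,0,0.4]

```text
clock: 22.1
ee_pos: [0.5037, -0.2336, 0.1854]
tool_rot: [-180.0, -0.0, 83.2]
contact_force: [-0.7, -0.6, -0.7]
width: 0.401
grasp_force: 0.0
```

Run:
```python
from h import *
to([.5034,-.2329,.1865],83.2)
c=panel("l"); cv2.imwrite("pics/l.png",cv2.resize(c["img"][150:270,100:260],(800,600),interpolation=cv2.INTER_CUBIC))
```

```text
clk 22.1 pos [ 0.5037 -0.2336  0.1854] rot [-179.99   -0.     83.23] w 0.401 F [-0.7 -0.6 -0.7] gf 0.0
units now [ 0.0022 -0.0013 -0.0037] spin 0.0005
units after spin [ 0.0022 -0.0013 -0.0037]
panel n,dy,du [ 0.0121  0.0074 -0.0038] 2204 [[0.009, -0.0789, 0.0049], [0.0152, 0.0818, 0.1118]]
  top at y -0.07 [0.0071 0.1122]
  top at y 0.05 [0.004  0.0745]
```

View pics/l.png

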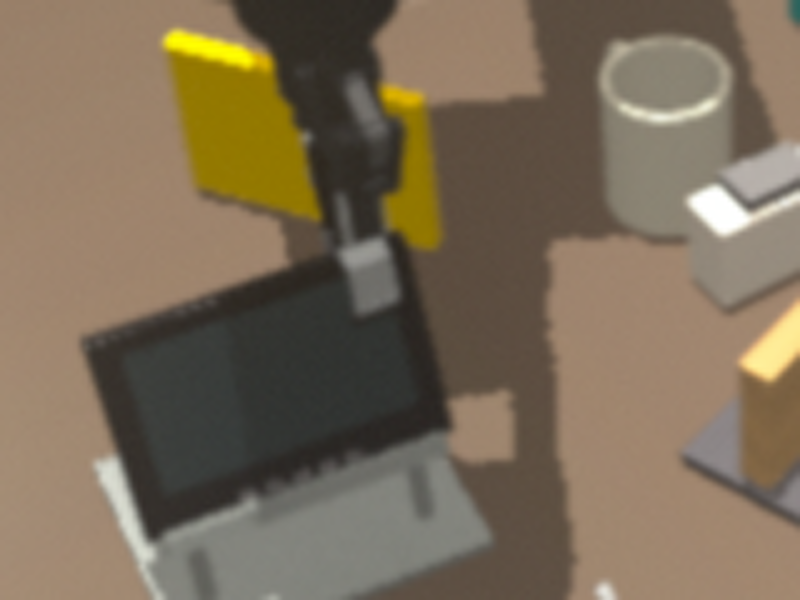

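The clip is clamped over the panel's top edge and the left horn, with no load on the fingers. I'll open fully and retreat.

Request:
arm_command:
  commands:
    - [0,0,0,0,0.5]
    - [0,-0.005,0,0,0.6]
    - [0,-0.01,0,0,0.75]
    - [0,-0.01,0,0,0.9]
    - [0,0,0,0,1]
    - [0,0,0,0,1]
    - [0,0,0,0,1]

```text
clock: 22.9
ee_pos: [0.4964, -0.2328, 0.1854]
tool_rot: [180.0, 0.0, 83.2]
contact_force: [-1.2, -0.9, 0.3]
width: 0.998
grasp_force: 0.0
```

Request:
arm_command:
  commands:
    - [0,0,-0.02,0,1]
    - [0,0,-0.02,0,1]
    - [0,0,-0.03,0,1]
    - [0,0,-0.05,0,1]
    - [0,0,-0.07,0,1]
    - [0,0,-0.08,0,1]
    - [0,0,-0.08,0,1]
    - [0.03,0,-0.06,0,1]
    - [0.06,0,-0.04,0,1]
    - [0.05,0,0,0,1]

```text
clock: 23.9
ee_pos: [0.5022, -0.1908, 0.3227]
tool_rot: [179.8, 0.1, 83.2]
contact_force: [0.1, 0.5, 0.1]
width: 0.997
grasp_force: 0.0
```

Request:
arm_command:
  commands:
    - [0.1,0,0,0,1]
    - [0.12,0,0,0,1]
    - [0.13,0,0,0,1]
    - [0.13,0,0,0,1]
    - [0.13,0,0,0,1]
    - [0.12,0,0,0,1]
    - [0.08,0,0,0,1]
    - [0.04,0,0,0,1]
    - [0,0,0,0,1]

```text
clock: 24.8
ee_pos: [0.5312, 0.0634, 0.32]
tool_rot: [-180.0, 0.0, 83.3]
contact_force: [0.3, 0.4, 0.4]
width: 1.001
grasp_force: 0.0
```

Run:
```python
from h import *
to([.5034,-.2329,.1865],83.2)
c=panel("m"); t=load("m")["top"]["img"]
cv2.imwrite("pics/m.png",np.hstack([cv2.resize(c["img"][170:245,110:185],(400,400),interpolation=cv2.INTER_CUBIC),cv2.resize(t[165:255,310:400],(400,400),interpolation=cv2.INTER_CUBIC)]))
O=np.array([.5307,-.295,.0545]); P=cloud(c).reshape(-1,3); P=P[np.all((P>[.42,-.28,.06])&(P<[.62,-.19,.25]),-1)]
L=np.c_[(P-O)@N,(P-O)@Y,(P-O)@U]
for lo in np.arange(.075,.20,.01):
    g=L[(L[:,2]>lo)&(L[:,2]<lo+.01)&((abs(L[:,0]-.012)>.0035)|(L[:,2]>.115))]
    if len(g)>3: print(lo.round(3),len(g),np.percentile(g[:,0],[3,50,97]).round(4),np.percentile(g[:,1],[3,97]).round(4))
```

```text
clk 24.8 pos [0.5312 0.0634 0.32  ] rot [-179.97    0.     83.35] w 1.001 F [0.3 0.4 0.4] gf 0.0
units now [-0.9918  0.0227  0.4452] spin 0.0024
units after spin [-0.9918  0.025   0.4451]
panel n,dy,du [ 0.012   0.0052 -0.0037] 2078 [[0.009, -0.0792, 0.0066], [0.015, 0.0806, 0.1117]]
  top at y -0.07 [0.0065 0.1116]
  top at y 0.05 [0.0065 0.0733]
0.075 32 [0.0076 0.0189 0.0233] [0.0206 0.0795]
0.085 34 [0.0084 0.0271 0.0305] [0.0383 0.0706]
0.095 42 [0.007  0.0284 0.0324] [0.0184 0.0686]
0.105 70 [0.0015 0.0267 0.0335] [0.0162 0.0821]
0.115 47 [0.0002 0.0229 0.0283] [0.0441 0.0702]
0.125 38 [0.0115 0.0286 0.0334] [0.0459 0.07  ]
0.135 44 [0.01   0.0337 0.0392] [0.0451 0.0705]
0.145 52 [0.0129 0.0391 0.0459] [0.0453 0.0709]
0.155 74 [0.0141 0.0197 0.0487] [0.0457 0.0713]
0.165 31 [0.0142 0.0188 0.0224] [0.0458 0.0704]
```

View pics/m.png

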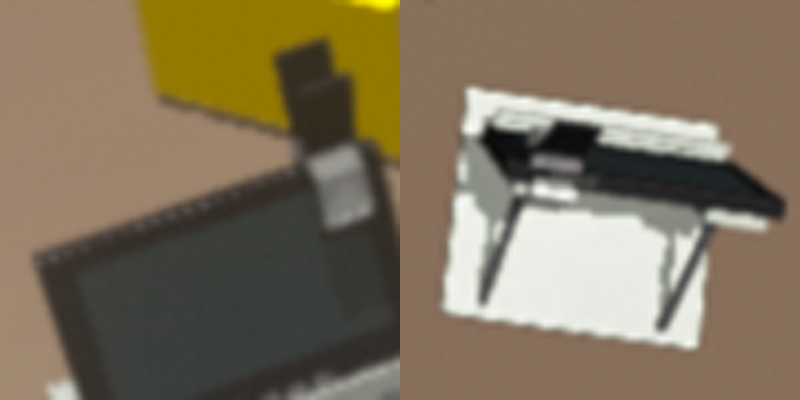

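The panel still sits flat and the clip holds it to the left horn: front jaw on the panel, back jaw behind the board. The arm is clear, so I'm handing in.

Run:
```python
from h import *
print(r.close_job())
```

```text
the job is handed in; nothing more can be done
None
```

The large panel is flat and square on the stand's ledge, screen outward and centred to about 1 mm, and the clip clamps its top edge to the left horn; I handed the job in at about 25 s with the arm clear and nothing else touched.

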